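# Index the colour carousel and load the blue fish blank

### The arm

A 6-joint arm with a two-finger parallel gripper is mounted at the origin on the work surface. World frame = base frame: x ahead of the robot, y to its left, z up, the work surface at z = 0. Lengths are in m, angles in rad, forces in N, time in s.
With the tool pointing down it reaches from about 0.25 to 0.725 m from the base axis. Payload 4 kg.
Tool frame: the origin (TCP) lies on the centre line of the jaws, within the pads' length; the fingertips stand 11 mm ahead of it and the grasp point (between the pads) lies 8 mm behind it; z points along the fingers, x is the direction in which the jaws open and shut, and the axes are right-handed (so a half turn about z gives the same grasp; the last joint's range is limited). The gripper opens to 85 mm and grips with 20 to 120 N. Pads are 22 mm wide; open, the fingers measure 114 mm over their backs; the gripper's body (76 mm by 85 mm) begins 54 mm behind the grasp point. The pads swing forward as they close: fully open they stand 13 mm farther back than shut.
Start: joints at [1.314, 0.241, 0.005, 1.335, 0, 1.571], TCP at [0.127, 0.484, 0.242] pointing down, gripper open.
Joint ranges: [-2.72, 2.72], [-1.05, 1.87], [-1.09, 1.28], [-1.99, 2.15], [-1.42, 1.44], [-3.14, 3.14]. Speed limits (rad/s): [2.79, 2.79, 3.14, 3.14, 3.14, 3.14].

### API

Orientations are given as a unit quaternion [x, y, z, w].
In Python, from workcell import bot, viewer, order gives the robot as it stands. The module is installed in compiled form; this text tells all that it offers.
- The arm moves only by the tool send_rows, never from a script. Its argument "increments" is a list that holds one entry, the list of rows, each a list of 4 numbers: the shift along the tool's x, y, z in m, then the turn about the tool's z in degrees. A call has exactly 8 rows; each row shifts and turns the pose as measured when the row begins, along the tool's axes as they then stand; what a row does not reach is not made up. A row lasts 1/10 s, in which the tool goes at most 50 mm and 8.59 degrees, less where a joint would pass 70% of its speed; a pose out of reach is approached as far as the arm can. A call is refused whole if a number of a shift passes 0.05 or a number of a turn 8.59, either way. A call with a gripper value outside its range is refused whole. "hand" is the closure, from -1 (fully open) to 1 (shut), so that 0 is half open, set as the call begins (left out, the last holds). The fingers move at their own pace and stop on an object; the grip force is fixed at half the most. Time passes only in rows, so rows that do not move let the fingers close, or fill a call up. It gives the time, the measured TCP pose, the force and the opening at its end, in the units of the state.
- bot.get_obs(): the state, without advancing time (a new reading comes with each control period).
- viewer.camera(name): name is "scene" or "top" or "wrist"; returns a dict with "image" (480x640x3 uint8, red, green, blue), "range_z" (480x640 float32, m along the optical axis (not along the pixel's ray), 0 where there is no reading), "camera_matrix" (3x3 intrinsics, pixels), "eye" and "rotation" of the camera in the world. Camera axes: x right, y down, z forward; pixel columns grow to the right and rows downward; lengths in m; the calibration is good to about 2 mm. A picture is of the moment at which its call begins.
- order.job_done(): hands the job in, once; it reports no verdict.
The state is a dict: "clock": time; "joint_pos": joint angles; "joint_vel": joint speeds; "tau": joint torques, N m; "eef_pos": TCP position; "tool_rot": TCP orientation; "ft_force": force on the tool from outside, world axes, zero at the start; "ft_torque": the same for the moment, N m; "grip_width": finger opening in m.
Only numpy, scipy, OpenCV 4.12 (cv2) and the standard library are available. Lean on these libraries where they do the work, as an engineer would, in place of code of your own. Each camera call takes 0.05 s, during which the arm holds its last target.

### The job

Turn the carousel wheel, dragging its rubber face round with a light fingertip press, until the blue sector fills the window of the white guard with the white dot at the window's middle, and take your hand off. Then pick up the blue fish blank by its sprue and set it gently down flat through the window onto the wheel, without shifting the sector out of place. Never push hard on the wheel, as its spring mounting is delicate (keep below 16 N), and leave the white and the orange blank where they lie.

Things in the scene. Friction and masses are not known exactly. Their poses are not given: they have to be found in the camera images.
- carousel: Fixed carousel frame: grey base 260 x 260 mm. Origin: centre of its underside, on the wheel's upright axis; x points from the axis to the window, z up. A white guard plate covers frame x 14 to 130 mm, y -130 to 130 mm, underside z = 80, top z = 86 mm, on walls at its sides and far end; at x below 14 mm the wheel lies bare to a hand from above.
- window (a point): Middle of the window in the guard plate, at the guard's top face (86 mm above the table), 74 mm from the wheel axis along the frame's x. The opening has a thin black rim and measures 48 mm (frame x, 50 to 98 mm) by 58 mm (frame y); two red ticks on the guard point at its middle.
- turntable: The horizontal wheel with all it carries; turns either way without stops about the upright axis through its origin (37 mm above the table) and stays where left. Its face, radius 108 mm, has five 72-degree colours: blue, white, yellow, grey, orange, counter-clockwise from above; x points along the middle of blue. Bearing friction 0.16 N m. More than 16 N on the wheel from anything is too hard.
- drag (a point): Fixed point over the middle of the bare half, 78 mm from the axis, opposite the window: a good place to press and drag in an arc. The face's true height is adjustable and NOT measured: its top is 56 to 70 mm above the table; find it by touch. It gives on a spring, 6 N per mm, 6 mm travel. Dragging here takes 2.1 N sideways: press shut fingertips with about 7 to 11 N; less may slip.
- mark (a point): The white dot (7 mm across) in the middle of the wheel's blue sector, 74 mm from the axis; turns with the wheel. Its x and y are those of the dot; its z is a nominal 58 mm and does not show the face's true height.
- fish_blue: The blank to load, blue with white specks: a flat moulded plastic fish, 44 mm long (x: head at +x, tail at -x), 23 mm wide (y), 10 mm thick, with an upright square sprue 10 x 10 mm standing on its middle from 10 to 58 mm above its underside. Origin: centre of its underside; z up; x along the fish. It lies flat on the table, loose, about 30 g.
- fish_white: Not to be moved, white with grey specks: a flat moulded plastic fish, 44 mm long (x: head at +x, tail at -x), 23 mm wide (y), 10 mm thick, with an upright square sprue 10 x 10 mm standing on its middle from 10 to 58 mm above its underside. Origin: centre of its underside; z up; x along the fish. It lies flat on the table, loose, about 30 g.
- fish_orange: Not to be moved, orange with white specks: a flat moulded plastic fish, 44 mm long (x: head at +x, tail at -x), 23 mm wide (y), 10 mm thick, with an upright square sprue 10 x 10 mm standing on its middle from 10 to 58 mm above its underside. Origin: centre of its underside; z up; x along the fish. It lies flat on the table, loose, about 30 g.
There are look-alikes about, which are no part of the job. Several things look just like the fish_blue: the one meant starts farthest to the robot's left.

How it is judged:
On the way:
1. the blue sector's white dot is within 6 mm of the window's middle, the wheel stands still and nothing touches it, the blue blank still off the carousel (horizontal distance between mark and window below 0.006 m and angular speed of turntable below 0.05 rad/s and contact force between anything else and turntable below 0.05 N and horizontal distance between fish_blue and window above 0.06 m), for 0.3 s.
At the end, for the whole second after the job is handed in: White dot within 6 mm of the window's middle, wheel still; the blue fish at rest on the wheel in the window, flat within 0.12 rad, its middle within 16 mm (frame x) and 20 mm (frame y) of the window's middle, its underside less than 74 mm above the table (horizontal distance between mark and window below 0.006 m and angular speed of turntable below 0.05 rad/s and x of fish_blue in the frame of window between -0.016 and 0.016 m and y of fish_blue in the frame of window between -0.02 and 0.02 m and z of fish_blue in the frame of carousel below 0.074 m and angle between fish_blue's own z axis and vertical below 0.12 rad and contact force between fish_blue and turntable above 0.1 N and linear speed of fish_blue below 0.02 m/s); the robot touches nothing.
It fails at once if the wheel is pressed or pushed with more than 16 N (contact force between anything else and turntable above 16 N).
It fails at once if the white or the orange blank is moved by more than 15 mm (distance of any of fish_white, fish_orange from where it was at the start of the episode above 0.015 m).
It also fails if it takes over 72 s, if anything falls off the work surface, if the arm or the gripper's body presses on something with over 40 N, if the wrist force passes 120 N, or if a joint passes its speed limit or range.

## Working session

There is one attempt and no reset: what is moved stays moved. The work goes in short steps, Python scripts to look and compute and a tool call to move; the robot and the scene stay as the last step left them, time stands still between calls to the robot, and variables do not carry over. Pictures are saved under pics/ and viewed, and the job is handed in when it is done.

Besides the shell and the picture viewer there is one more tool, called after ">>>" as a command line: name --argument value ..., lists and objects as JSON in quotes. send_rows: Moves the arm, as the interface text tells. Its arguments: {"type":"object","properties":{"increments":{"type":"array","items":{"type":"array","items":{"type":"array","items":{"type":"number"}}}},"hand":{"type":"number"}},"required":["increments"]}

```bash
mkdir -p pics
cat > h.py <<'E'
from workcell import bot, viewer, order
import numpy as np, cv2
def snap(n,f):
    c=viewer.camera(n); np.savez('pics/'+f+'.npz',**c)
    cv2.imwrite('pics/'+f+'.png',c['image'][:,:,::-1]); return c
def pt(c,u,v,z=None):
    K=c['camera_matrix'];R=np.array(c['rotation']);e=np.array(c['eye'])
    d=R@np.array([(u-K[0,2])/K[0,0],(v-K[1,2])/K[1,1],1.])
    if z is None: return e+d*c['range_z'][int(round(v)),int(round(u))]
    return e+d*(z-e[2])/d[2]
def load(f): return dict(np.load('pics/'+f+'.npz'))
E
python3 - <<'E'
from h import *
o=bot.get_obs(); print({k:np.round(v,3) for k,v in o.items()})
for n in('scene','top'):
    c=snap(n,n+'0'); print(n,c['eye'],c['rotation'],c['camera_matrix'])
E
```

```text
{'clock': np.float64(0.0), 'joint_pos': array([1.314, 0.241, 0.004, 1.335, 0.   , 1.571]), 'joint_vel': array([-0.001, -0.   , -0.001,  0.001, -0.   , -0.   ]), 'tau': array([ 0.0000e+00, -3.7232e+01,  2.5241e+01,  1.7000e-02,  0.0000e+00,
        0.0000e+00]), 'eef_pos': array([0.127, 0.483, 0.241]), 'tool_rot': array([ 0.792,  0.611, -0.001,  0.001]), 'ft_force': array([ 0.511,  0.356, -0.195]), 'ft_torque': array([-0.047,  0.002,  0.071]), 'grip_width': np.float64(0.085)}
scene [1.07258924 0.54493322 0.63700776] [ 0.34669918  0.82744439 -0.41251346 -0.15801298] [[524.84407512   0.         327.23922533]
 [  0.         524.84407512 236.33231584]
 [  0.           0.           1.        ]]
top [ 0.43388229 -0.00533744  0.96084099] [-0.70287783  0.70626828 -0.0608111   0.05873571] [[452.73284951   0.         318.27593126]
 [  0.         452.73284951 232.72606172]
 [  0.           0.           1.        ]]
```

View pics/top0.png

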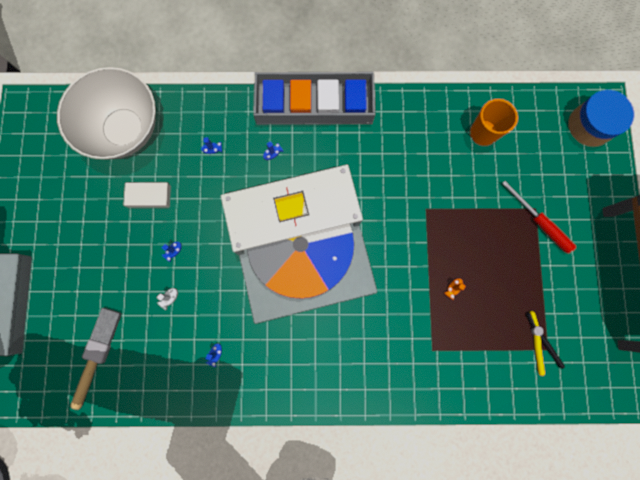

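View pics/scene0.png

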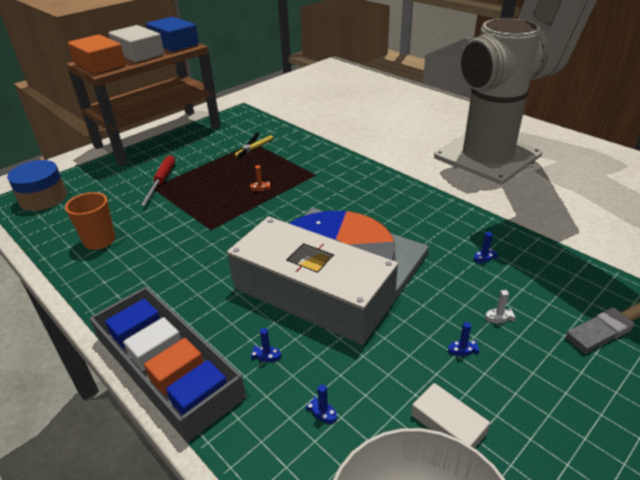

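```bash
sed -i "s/R=np.array(c\['rotation'\])/R=Rot.from_quat(c['rotation']).as_matrix()/; 2a from scipy.spatial.transform import Rotation as Rot" h.py
python3 - <<'E'
from h import *
c=load('top0')
for n,p in dict(b1=(211,147),b2=(273,151),b3=(172,250),b4=(214,355),w=(167,299),o=(455,288),hub=(300,243),dot=(335,259),win=(291,206)).items():
    print(n,p,pt(c,*p).round(3), pt(c,*p,z=.005).round(3))
im=c['image'][:,:,::-1]
a=cv2.resize(im[155:335,210:390],(600,600),interpolation=cv2.INTER_CUBIC);cv2.imwrite('pics/a.png',a)
a=cv2.resize(im[230:320,140:230],(600,600),interpolation=cv2.INTER_CUBIC);cv2.imwrite('pics/b.png',a)
E
```

```text
b1 (211, 147) [0.783 0.223 0.025] [0.791 0.228 0.005]
b2 (273, 151) [0.773 0.088 0.026] [0.781 0.091 0.005]
b3 (172, 250) [0.558 0.295 0.03 ] [0.561 0.303 0.005]
b4 (214, 355) [0.348 0.199 0.039] [0.344 0.206 0.005]
w (167, 299) [0.458 0.301 0.026] [0.458 0.308 0.005]
o (455, 288) [ 0.477 -0.288  0.027] [ 0.478 -0.295  0.005]
hub (300, 243) [0.567 0.028 0.059] [0.575 0.031 0.005]
dot (335, 259) [ 0.534 -0.041  0.063] [ 0.541 -0.044  0.005]
win (291, 206) [0.643 0.047 0.061] [0.656 0.05  0.005]
```

View pics/a.png

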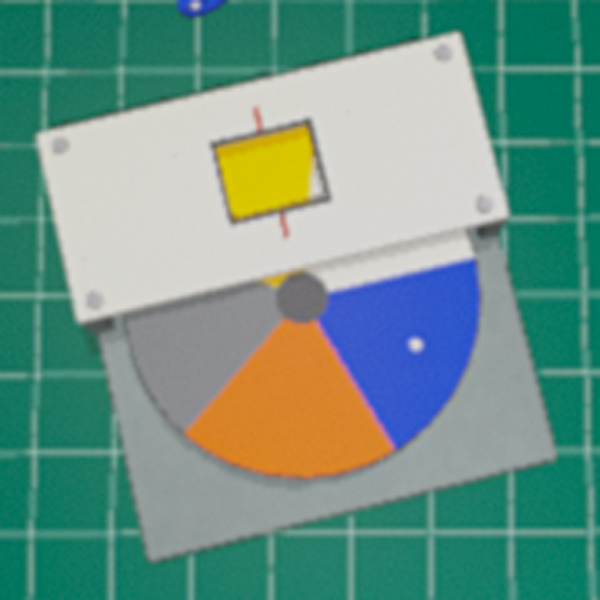

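View pics/b.png

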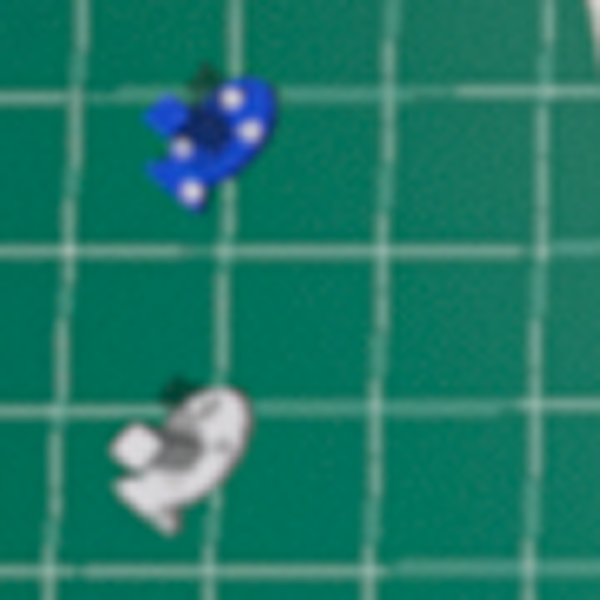

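Run:
```python
from h import *
c=load('top0')
f=lambda U,V,ox,oy,s:((U+.5)/s-.5+ox,(V+.5)/s-.5+oy)
pix=[(38,133),(460,32),(508,217),(78,322),(212,145),(309,121),(329,199),(232,223)]
W=np.array([pt(c,*f(*p,210,155,10/3),z=.086)[:2] for p in pix])
M=np.array([(130,130),(130,-130),(14,-130),(14,130),(98,29),(98,-29),(50,-29),(50,29)])/1e3
H=M-M.mean(0);G=W-W.mean(0)
th=np.arctan2((H[:,0]*G[:,1]-H[:,1]*G[:,0]).sum(),(H*G).sum())
R=np.array([[np.cos(th),-np.sin(th)],[np.sin(th),np.cos(th)]])
t=W.mean(0)-R@M.mean(0)
print('yaw',np.degrees(th),'axis',t,'res',(W-(M@R.T+t)).round(4).tolist())
print('window',R@[.074,0]+t,'drag',R@[-.078,0]+t)
for z in(.056,.063,.070):
    d=pt(c,*f(416,345,210,155,10/3),z=z)[:2]; l=R.T@(d-t); print('dot',d,np.hypot(*l),np.degrees(np.arctan2(l[1],l[0])))
# depth of face
pp=[]
for U,V in [(420,300),(370,330),(430,390),(300,400),(260,430),(340,440),(200,350),(170,370)]:
    u,v=f(U,V,210,155,10/3);pp.append(pt(c,u,v)[2])
print(np.round(pp,4),'guard',[round(pt(c,*f(U,V,210,155,10/3))[2],4) for U,V in[(120,200),(400,100),(400,180),(150,250)]],'table',pt(c,140,270)[2])
s=pt(c,*f(168,117,140,230,600/90),z=.058);print('sprue top',s)
for U,V in [(270,90),(185,185),(208,130)]: print(pt(c,*f(U,V,140,230,600/90),z=.01))
```

```text
yaw 13.643480229957403 axis [0.5651163  0.02813314] res [[0.0005, -0.0005], [0.0008, -0.0006], [-0.0005, 0.0002], [-0.0005, -0.0], [-0.0001, 0.0013], [0.0007, -0.0001], [-0.0003, -0.0006], [-0.0008, 0.0003]]
window [0.63702819 0.04558823] drag [0.48931728 0.00973453]
dot [ 0.53656171 -0.04061934] 0.07444641012020194 -126.19779056323308
dot [ 0.53576736 -0.04034639] 0.07450373372017999 -126.84246992572183
dot [ 0.53497302 -0.04007345] 0.0745704744813452 -127.48607667735686
[0.0606 0.0621 0.0646 0.0606 0.0612 0.0629 0.0617 0.0616] guard [np.float64(0.0863), np.float64(0.0896), np.float64(0.0879), np.float64(0.0838)] table 0.001859061113821614
sprue top [0.5602236  0.30036459 0.058     ]
[0.57545762 0.28464922 0.01      ]
[0.54520112 0.31011354 0.01      ]
[0.56271708 0.30371657 0.01      ]
```

```bash
cat >> h.py <<'E'
def state():
    o=bot.get_obs(); X=Rot.from_quat(o['tool_rot']).as_matrix()
    return o,np.array(o['eef_pos']),np.degrees(np.arctan2(X[1,0],X[0,0])),X
def plan(target,yaw,n):
    o,p,y,X=state(); d=(np.array(target)-p); dy=yaw-y; dy=(dy+180)%360-180
    if np.linalg.norm(d)/n>.05 or abs(dy)/n>8.59: print('TOO FAST',np.linalg.norm(d)/n,dy/n)
    for i in range(n):
        a=np.radians(y+dy*i/n); xw=np.array([np.cos(a),np.sin(a)]); yw=np.array([np.sin(a),-np.cos(a)])
        s=d/n; print([round(float(s[:2]@xw),4),round(float(s[:2]@yw),4),round(-s[2],4),round(-dy/n,2)])
E
python3 - <<'E'
from h import *
plan((.5186,.0907,.15),-53.4,16)
E
```

```text
[-0.0175, 0.0299, np.float64(0.0057), np.float64(8.04)]
[-0.0131, 0.0321, np.float64(0.0057), np.float64(8.04)]
[-0.0085, 0.0336, np.float64(0.0057), np.float64(8.04)]
[-0.0037, 0.0345, np.float64(0.0057), np.float64(8.04)]
[0.0011, 0.0346, np.float64(0.0057), np.float64(8.04)]
[0.0059, 0.0341, np.float64(0.0057), np.float64(8.04)]
[0.0107, 0.033, np.float64(0.0057), np.float64(8.04)]
[0.0152, 0.0312, np.float64(0.0057), np.float64(8.04)]
[0.0194, 0.0287, np.float64(0.0057), np.float64(8.04)]
[0.0232, 0.0257, np.float64(0.0057), np.float64(8.04)]
[0.0266, 0.0222, np.float64(0.0057), np.float64(8.04)]
[0.0294, 0.0183, np.float64(0.0057), np.float64(8.04)]
[0.0317, 0.014, np.float64(0.0057), np.float64(8.04)]
[0.0333, 0.0094, np.float64(0.0057), np.float64(8.04)]
[0.0343, 0.0047, np.float64(0.0057), np.float64(8.04)]
[0.0347, -0.0002, np.float64(0.0057), np.float64(8.04)]
```

>>> send_rows --increments '[[[-0.0175,0.03,0.005,8],[-0.013,0.032,0.005,8],[-0.0085,0.0335,0.005,8],[-0.0035,0.0345,0.005,8],[0.001,0.0345,0.005,8],[0.006,0.034,0.005,8],[0.0105,0.033,0.005,8],[0.015,0.031,0.005,8]]]' --hand 1

```text
clock: 0.9
eef_pos: [0.3225, 0.2798, 0.1971]
tool_rot: [0.997, 0.081, -0.002, 0.002]
ft_force: [1.0, 0.2, 0.5]
grip_width: -0.0003
```

Run:
```python
from h import *
o,p,y,X=state();print(p,y,o['joint_pos'].round(2) if hasattr(o['joint_pos'],'round') else o['joint_pos'])
plan((.5186,.0907,.15),-53.4,8)
```

```text
[0.32246425 0.27975019 0.19714984] 9.310764195717669 [ 0.72  0.13 -0.25  1.19 -0.    2.12]
[0.0204, 0.0273, np.float64(0.0059), np.float64(7.84)]
[0.0239, 0.0243, np.float64(0.0059), np.float64(7.84)]
[0.027, 0.0208, np.float64(0.0059), np.float64(7.84)]
[0.0296, 0.0169, np.float64(0.0059), np.float64(7.84)]
[0.0316, 0.0127, np.float64(0.0059), np.float64(7.84)]
[0.033, 0.0083, np.float64(0.0059), np.float64(7.84)]
[0.0339, 0.0037, np.float64(0.0059), np.float64(7.84)]
[0.034, -0.001, np.float64(0.0059), np.float64(7.84)]
```

>>> send_rows --increments '[[[0.0205,0.0275,0.006,7.85],[0.024,0.0245,0.006,7.85],[0.027,0.021,0.006,7.85],[0.0295,0.017,0.006,7.85],[0.0315,0.0125,0.006,7.85],[0.033,0.0085,0.006,7.85],[0.034,0.0035,0.006,7.85],[0.034,-0.001,0.006,7.85]]]'

```text
clock: 1.7
eef_pos: [0.519, 0.0751, 0.1445]
tool_rot: [0.882, -0.471, -0.003, 0.005]
ft_force: [0.3, 0.4, 0.4]
grip_width: 0.0002
```

Run:
```python
from h import *
o,p,y,X=state();print(p,y,o['joint_pos'],X.round(4), o['ft_force'])
plan((.5186,.0907,.087),-53.4,8)
```

```text
[0.51900381 0.07512039 0.14450765] -56.23577284911962 [ 0.14619617  0.35802372 -0.0956087   1.12674224 -0.00440118  2.69851228] [[ 5.558e-01 -8.313e-01 -8.800e-03]
 [-8.313e-01 -5.557e-01 -5.700e-03]
 [-1.000e-04  1.050e-02 -9.999e-01]] [0.29886271 0.40903688 0.38635032]
[-0.0016, -0.001, np.float64(0.0072), np.float64(-0.35)]
[-0.0016, -0.0011, np.float64(0.0072), np.float64(-0.35)]
[-0.0016, -0.0011, np.float64(0.0072), np.float64(-0.35)]
[-0.0016, -0.0011, np.float64(0.0072), np.float64(-0.35)]
[-0.0016, -0.0011, np.float64(0.0072), np.float64(-0.35)]
[-0.0016, -0.0011, np.float64(0.0072), np.float64(-0.35)]
[-0.0016, -0.0011, np.float64(0.0072), np.float64(-0.35)]
[-0.0016, -0.0011, np.float64(0.0072), np.float64(-0.35)]
```

>>> send_rows --increments '[[[-0.0025,-0.0018,0.01,-0.5],[-0.0025,-0.0018,0.01,-0.5],[-0.0025,-0.0018,0.01,-0.5],[-0.0025,-0.0018,0.01,-0.5],[-0.0015,-0.001,0.009,-0.4],[-0.001,0,0.004,-0.3],[0,0,0.001,0],[0,0,0,0]]]'

```text
clock: 2.5
eef_pos: [0.5158, 0.0906, 0.0836]
tool_rot: [0.894, -0.448, -0.005, 0.006]
ft_force: [0.0, 0.5, 1.2]
grip_width: 0.0001
```

Run:
```python
from h import *
o,p,y,X=state();print(p,y,X.round(4), o['ft_force'])
c=snap('wrist','w1');c=snap('scene','s1')
```

```text
[0.51581155 0.09062749 0.08357051] -53.24581548996602 [[ 0.5984 -0.8011 -0.0147]
 [-0.8012 -0.5983 -0.0069]
 [-0.0033  0.0159 -0.9999]] [0.02986143 0.50079884 1.18524542]
```

View pics/w1.png

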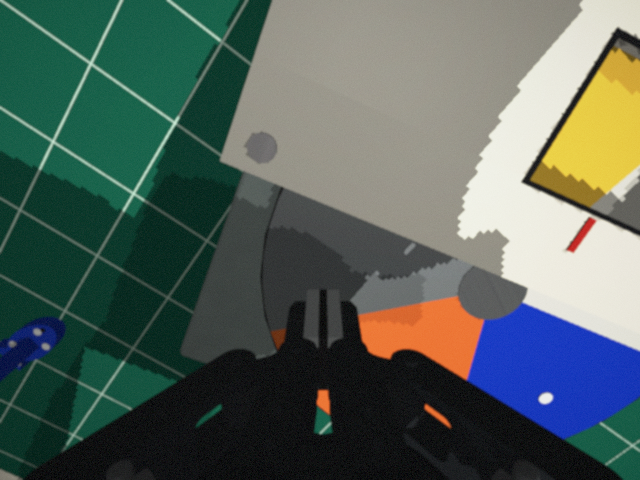

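View pics/s1.png

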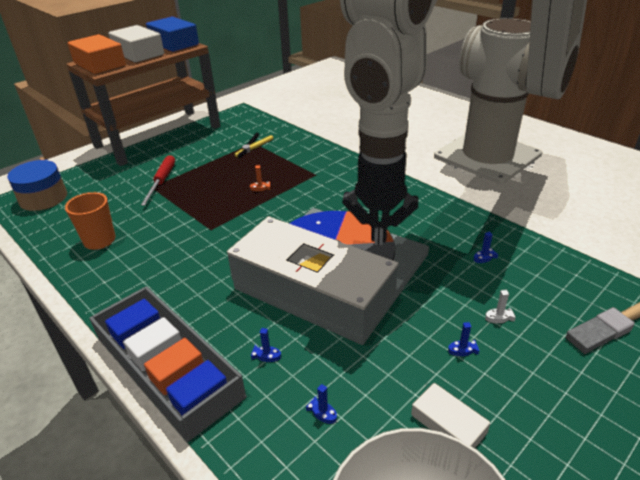

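>>> send_rows --increments '[[[0,0,0.0006,0],[0,0,0.0006,0],[0,0,0.0006,0],[0,0,0.0006,0],[0,0,0.0005,0],[0,0,0.0005,0],[0,0,0.0004,0],[0,0,0,0]]]'

```text
clock: 3.4
eef_pos: [0.5176, 0.09, 0.0815]
tool_rot: [0.894, -0.449, -0.003, 0.005]
ft_force: [0.3, 1.0, -0.2]
grip_width: -0.0001
```

>>> send_rows --increments '[[[0,0,0.001,0],[0,0,0.001,0],[0,0,0.001,0],[0,0,0.0008,0],[0,0,0.0006,0],[0,0,0.0004,0],[0,0,0.0004,0],[0,0,0,0]]]'

```text
clock: 4.2
eef_pos: [0.5174, 0.09, 0.0756]
tool_rot: [0.894, -0.449, -0.003, 0.005]
ft_force: [0.2, 0.2, -0.3]
grip_width: 0.0003
```

>>> send_rows --increments '[[[0,0,0.0003,0],[0,0,0.0003,0],[0,0,0.0003,0],[0,0,0.0003,0],[0,0,0.0003,0],[0,0,0.0002,0],[0,0,0,0],[0,0,0,0]]]'

```text
clock: 5.0
eef_pos: [0.5175, 0.09, 0.0739]
tool_rot: [0.894, -0.449, -0.003, 0.005]
ft_force: [0.2, -0.3, -0.3]
grip_width: 0.0001
```

>>> send_rows --increments '[[[0,0,0.0003,0],[0,0,0.0003,0],[0,0,0.0003,0],[0,0,0.0002,0],[0,0,0.0002,0],[0,0,0.0002,0],[0,0,0,0],[0,0,0,0]]]'

```text
clock: 5.8
eef_pos: [0.5175, 0.09, 0.0723]
tool_rot: [0.894, -0.449, -0.003, 0.005]
ft_force: [0.7, -0.3, -0.6]
grip_width: 0.0003
```

Tip about 0.061 and still no contact.

>>> send_rows --increments '[[[0,0,0.0003,0],[0,0,0.0003,0],[0,0,0.0003,0],[0,0,0.0002,0],[0,0,0.0002,0],[0,0,0.0002,0],[0,0,0,0],[0,0,0,0]]]'

```text
clock: 6.6
eef_pos: [0.5176, 0.0901, 0.0712]
tool_rot: [0.894, -0.449, -0.003, 0.005]
ft_force: [-0.6, 0.2, 0.9]
grip_width: 0.0002
```

>>> send_rows --increments '[[[0,0,0.0003,0],[0,0,0.0003,0],[0,0,0.0002,0],[0,0,0.0002,0],[0,0,0.0002,0],[0,0,0,0],[0,0,0,0],[0,0,0,0]]]'

```text
clock: 7.4
eef_pos: [0.5176, 0.0902, 0.0705]
tool_rot: [0.894, -0.449, -0.003, 0.005]
ft_force: [-1.7, -0.2, 2.6]
grip_width: -0.0
```

>>> send_rows --increments '[[[0,0,0.0003,0],[0,0,0.0003,0],[0,0,0.0003,0],[0,0,0.0003,0],[0,0,0.0002,0],[0,0,0,0],[0,0,0,0],[0,0,0,0]]]'

```text
clock: 8.2
eef_pos: [0.5177, 0.0903, 0.0698]
tool_rot: [0.894, -0.449, -0.003, 0.004]
ft_force: [-1.0, 0.3, 4.6]
grip_width: -0.0002
```

>>> send_rows --increments '[[[0,0,0.0003,0],[0,0,0.0003,0],[0,0,0.0003,0],[0,0,0.0003,0],[0,0,0.0002,0],[0,0,0.0002,0],[0,0,0.0001,0],[0,0,0.0001,0]]]'

```text
clock: 9.0
eef_pos: [0.5177, 0.0904, 0.0692]
tool_rot: [0.894, -0.449, -0.003, 0.004]
ft_force: [-1.3, -0.9, 5.5]
grip_width: -0.0001
```

>>> send_rows --increments '[[[0,0,0.0004,0],[0,0,0.0004,0],[0,0.0014,0.0003,-1],[0.0001,0.0027,0.0003,-2],[0.0002,0.0041,0.0003,-3],[0.0002,0.0054,0.0003,-4],[0.0002,0.0054,0.0003,-4],[0.0002,0.0054,0.0003,-4]]]'

```text
clock: 9.8
eef_pos: [0.509, 0.0779, 0.0703]
tool_rot: [0.955, -0.296, 0.004, -0.005]
ft_force: [1.6, 2.4, 3.5]
grip_width: -0.0005
```

```bash
cat >> h.py <<'E'
AX=np.array([.5651,.0281])
def st():
    o,p,y,X=state(); d=p[:2]-AX
    print('r',round(np.hypot(*d)*1e3,1),'phi',round(np.degrees(np.arctan2(d[1],d[0]))%360,1),'yaw',round(y,1),'z',p[2].round(4),'F',np.round(o['ft_force'],1),'tilt',X[:,2].round(3),'t',o['clock'])
E
python3 - <<'E'
from h import *
st()
E
```

```text
r 75.0 phi 138.4 yaw -34.4 z 0.0703 F [1.6 2.4 3.5] tilt [ 0.01   0.007 -1.   ] t 9.8
```

```bash
cat >> h.py <<'E'
def wheel(f):
    c=snap('top',f); im=c['image'][150:340,205:395]
    cv2.imwrite('pics/'+f+'_c.png',cv2.resize(im[:,:,::-1],(760,760),interpolation=cv2.INTER_CUBIC)); return c
def dotat(c,U,V,z=.060):
    u,v=(U+.5)/4-.5+205,(V+.5)/4-.5+150; d=pt(c,u,v,z=z)[:2]-AX
    print('dot r',np.hypot(*d).round(4),'phi',np.degrees(np.arctan2(d[1],d[0])).round(1),'(goal 13.6)')
E
python3 - <<'E'
from h import *
wheel('t1');st()
E
```

```text
r 74.9 phi 139.0 yaw -34.4 z 0.0703 F [0.4 0.4 3.6] tilt [ 0.009  0.006 -1.   ] t 9.85
```

View pics/t1_c.png

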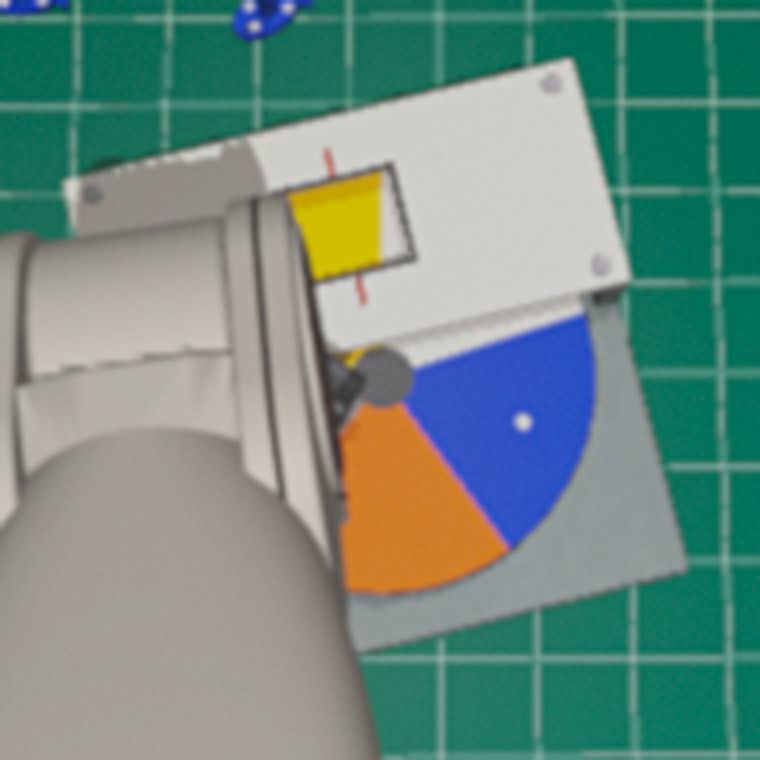

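Run:
```python
from h import *
dotat(load('t1'),522,421)
```

```text
dot r 0.0735 phi -107.8 (goal 13.6)
```

>>> send_rows --increments '[[[-0.0005,0,0.0004,0.8],[-0.0005,0,0.0004,0.8],[-0.0005,0,0.0004,0.8],[-0.0005,0,0.0004,0.8],[0,0,0.0004,0.8],[0,0,0.0004,0.8],[0,0,0.0004,0.8],[0,0,0.0004,0]]]'

```text
clock: 10.65
eef_pos: [0.5093, 0.078, 0.0687]
tool_rot: [0.937, -0.349, 0.006, -0.004]
ft_force: [-0.5, -0.6, 6.4]
grip_width: -0.0001
```

Run:
```python
from h import *
st()
```

```text
r 74.8 phi 138.2 yaw -40.9 z 0.0687 F [-0.5 -0.6  6.4] tilt [ 0.014  0.003 -1.   ] t 10.65
```

>>> send_rows --increments '[[[0,0,0.0006,0],[0,0,0.0006,0],[0,0.002,0.0006,-1],[0,0.003,0.0005,-1.5],[0,0.004,0.0005,-2],[0,0.005,0.0005,-2.5],[0,0.005,0.0005,-2.5],[0,0.005,0.0005,-2.5]]]'

```text
clock: 11.45
eef_pos: [0.5001, 0.065, 0.069]
tool_rot: [0.969, -0.247, 0.01, -0.011]
ft_force: [-0.2, 2.9, 5.8]
grip_width: -0.0
```

Run:
```python
from h import *
st()
```

```text
r 74.7 phi 150.4 yaw -28.7 z 0.069 F [-0.2  2.9  5.8] tilt [ 0.025  0.017 -1.   ] t 11.45
```

>>> send_rows --increments '[[[0,0.003,0.0008,-2],[0,0.004,0.0008,-2.5],[0,0.005,0.0007,-2.5],[0,0.005,0.0007,-2.5],[0,0.005,0.0007,-2.5],[0,0.005,0.0007,-2.5],[0,0.005,0.0007,-2.5],[0,0.005,0.0007,-2.5]]]'

```text
clock: 12.25
eef_pos: [0.4912, 0.0387, 0.0678]
tool_rot: [0.997, -0.074, 0.016, -0.02]
ft_force: [-1.8, 1.9, 9.7]
grip_width: 0.0
```

Run:
```python
from h import *
st()
wheel('t2');st()
```

```text
r 74.6 phi 171.8 yaw -8.5 z 0.0678 F [-1.8  1.9  9.7] tilt [ 0.034  0.037 -0.999] t 12.25
r 74.6 phi 172.4 yaw -8.5 z 0.0677 F [-0.9  1.8  9.2] tilt [ 0.034  0.036 -0.999] t 12.3
```

View pics/t2_c.png

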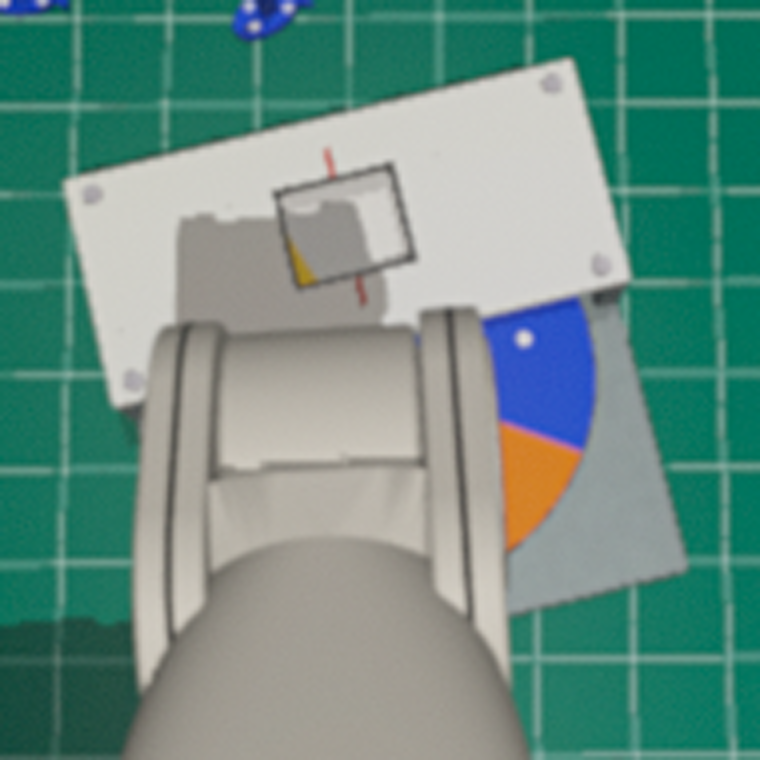

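Run:
```python
from h import *
dotat(load('t2'),524,338)
```

```text
dot r 0.0741 phi -74.6 (goal 13.6)
```

>>> send_rows --increments '[[[0,0.003,0.0005,-2],[0,0.004,0.0005,-2.5],[0,0.005,0.0004,-3],[0,0.005,0.0004,-3],[0,0.005,0.0004,-3],[0,0.005,0.0004,-3],[0,0.005,0.0004,-3],[0,0.005,0.0004,-3]]]'

```text
clock: 13.1
eef_pos: [0.4933, 0.0082, 0.068]
tool_rot: [0.991, 0.129, 0.022, -0.024]
ft_force: [-0.8, 0.8, 9.1]
grip_width: 0.0003
```

Run:
```python
from h import *
st()
```

```text
r 74.5 phi 195.5 yaw 14.8 z 0.068 F [-0.8  0.8  9.1] tilt [ 0.038  0.053 -0.998] t 13.1
```

>>> send_rows --increments '[[[0,0.003,0.0005,-2],[0,0.004,0.0005,-2.5],[0,0.005,0.0004,-3],[0,0.005,0.0004,-3],[0,0.005,0.0004,-3],[0,0.005,0.0004,-3],[0,0.005,0.0004,-3],[0,0.005,0.0004,-3]]]'

```text
clock: 13.9
eef_pos: [0.5086, -0.0201, 0.0678]
tool_rot: [0.945, 0.325, 0.029, -0.025]
ft_force: [-1.6, 1.6, 9.4]
grip_width: -0.0002
```

Run:
```python
from h import *
st()
```

```text
r 74.3 phi 220.5 yaw 37.9 z 0.0678 F [-1.6  1.6  9.4] tilt [ 0.038  0.066 -0.997] t 13.9
```

>>> send_rows --increments '[[[0,0.003,0.0005,-2],[0,0.004,0.0005,-2.5],[0,0.005,0.0004,-3],[0,0.005,0.0004,-3],[0,0.005,0.0004,-3],[0,0.005,0.0004,-3],[0,0.005,0.0004,-3],[0,0.004,0.0004,-3]]]'

```text
clock: 14.7
eef_pos: [0.5345, -0.0396, 0.068]
tool_rot: [0.861, 0.508, 0.036, -0.024]
ft_force: [-3.0, 1.2, 8.1]
grip_width: -0.0
```

Run:
```python
from h import *
st();wheel('t3');st()
```

```text
r 74.3 phi 245.7 yaw 61.1 z 0.068 F [-3.   1.2  8.1] tilt [ 0.037  0.078 -0.996] t 14.7
r 74.2 phi 246.2 yaw 61.1 z 0.0681 F [-1.3  0.8  8.7] tilt [ 0.038  0.078 -0.996] t 14.75
```

View pics/t3_c.png

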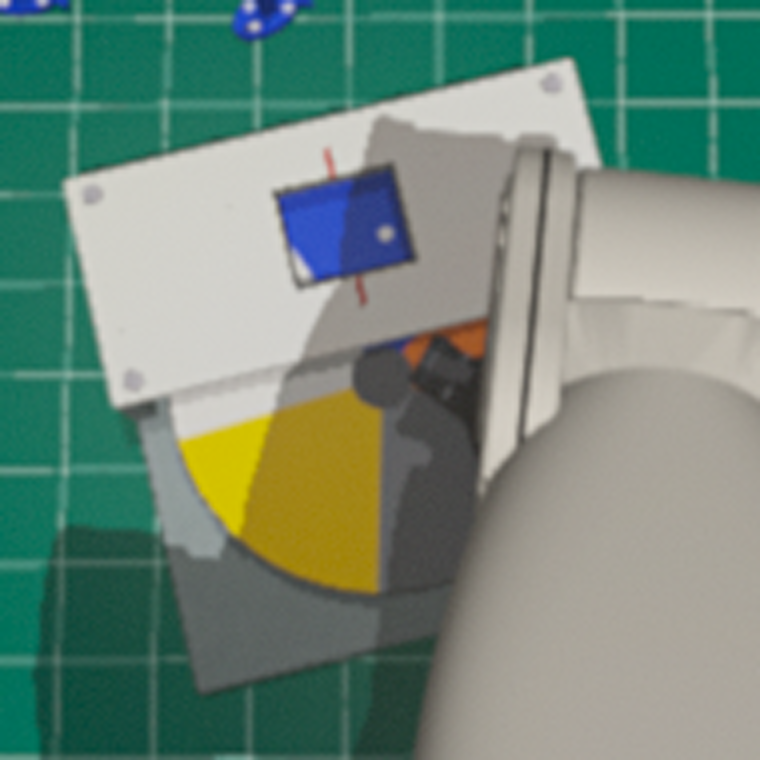

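Run:
```python
from h import *
dotat(load('t3'),385,233)
```

```text
dot r 0.0743 phi -1.0 (goal 13.6)
```

>>> send_rows --increments '[[[0,0.003,0.0006,-2],[0,0.004,0.0005,-3],[0,0.004,0.0004,-3],[0,0.004,0.0004,-3],[0,0.0025,0.0004,-2],[0,0.001,0.0003,0],[0,0,0.0002,0],[0,0,0.0002,0]]]'

```text
clock: 15.55
eef_pos: [0.5507, -0.0445, 0.0687]
tool_rot: [0.797, 0.603, 0.039, -0.023]
ft_force: [-2.2, -0.7, 7.4]
grip_width: -0.0001
```

Run:
```python
from h import *
st();wheel('t4');st()
```

```text
r 74.0 phi 258.8 yaw 74.3 z 0.0687 F [-2.2 -0.7  7.4] tilt [ 0.034  0.083 -0.996] t 15.55
r 74.0 phi 258.8 yaw 74.3 z 0.0687 F [-0.9 -1.   7.4] tilt [ 0.034  0.083 -0.996] t 15.6
```

View pics/t4_c.png

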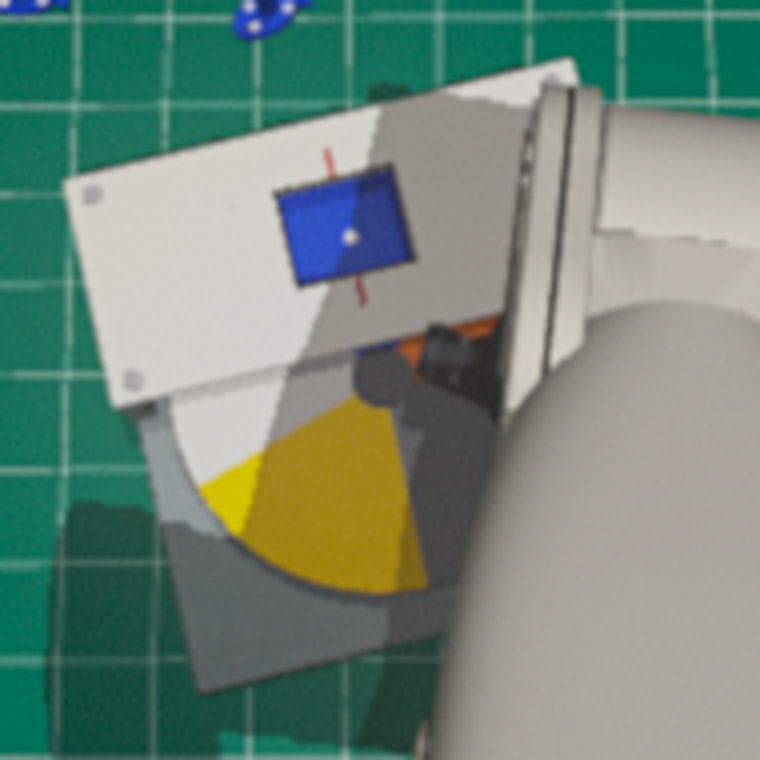

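Run:
```python
from h import *
dotat(load('t4'),351,237)
# expected dot pixel
c=load('t4');K=c['camera_matrix'];R=Rot.from_quat(c['rotation']).as_matrix()
a=np.radians(13.64);P=np.array([AX[0]+.074*np.cos(a),AX[1]+.074*np.sin(a),.060]);q=K@(R.T@(P-c['eye']));q=q[:2]/q[2];print(((q-[205,150])+.5)*4-.5)
```

```text
dot r 0.074 phi 12.5 (goal 13.6)
[348.1928538  237.66785324]
```

>>> send_rows --increments '[[[0,0.001,0.0003,0],[0,0.001,0.0003,0],[0,0,0,0],[0,0,-0.001,0],[0,0,-0.002,0],[0,0,-0.004,0],[0,0,-0.01,0],[0,0,-0.02,0]]]'

```text
clock: 16.4
eef_pos: [0.5456, -0.0468, 0.1024]
tool_rot: [0.799, 0.6, 0.033, -0.028]
ft_force: [-0.2, 0.7, 0.3]
grip_width: 0.0003
```

Run:
```python
from h import *
st();wheel('t5');c=snap('scene','s5')
```

```text
r 77.4 phi 255.4 yaw 73.8 z 0.1024 F [-0.2  0.7  0.3] tilt [ 0.019  0.085 -0.996] t 16.4
```

View pics/t5_c.png

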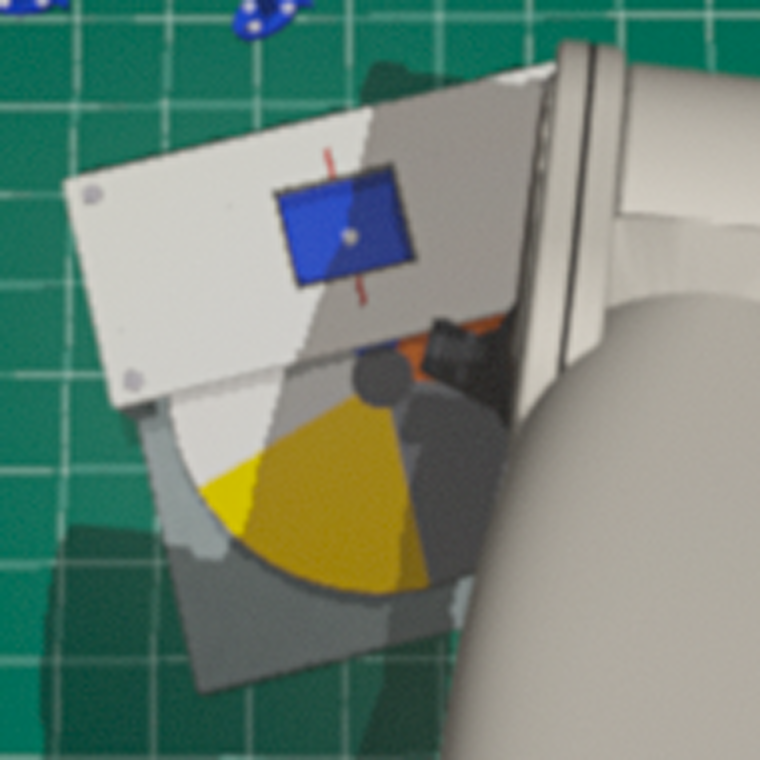

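View pics/s5.png

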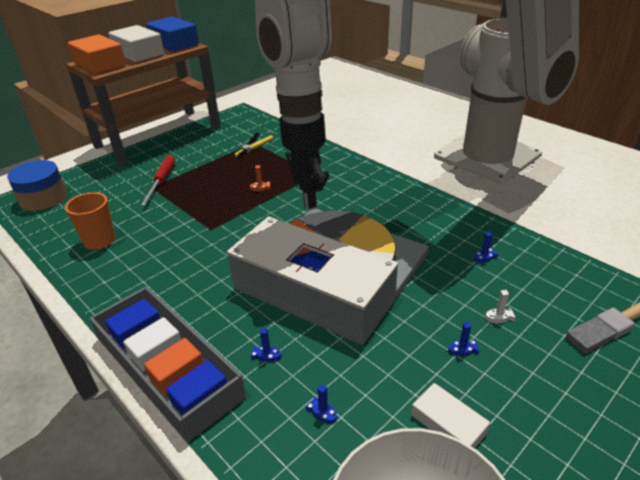

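```bash
cat >> h.py <<'E'
def plan2(target,yaw,w):
    "w: weights per row; uses true tilted axes"
    o,p,y,X=state(); d=np.array(target)-p; dy=(yaw-y+180)%360-180; w=np.array(w)/sum(w)
    Y=X.copy()
    for k in w:
        s=Y.T@(d*k); print([float(v) for v in s.round(4)]+[round(float(-dy*k),1)]); Y=Y@Rot.from_euler('z',-dy*k,degrees=True).as_matrix()
E
python3 - <<'E'
from h import *
plan2((.55,.15,.16),50,[1,1.5,2,2,2,2,2,2])
E
```

```text
[0.0134, -0.0037, -0.0026, 1.6]
[0.0199, -0.0061, -0.0038, 2.5]
[0.0261, -0.0093, -0.0051, 3.3]
[0.0256, -0.0108, -0.0051, 3.3]
[0.0249, -0.0123, -0.0051, 3.3]
[0.0242, -0.0137, -0.0051, 3.3]
[0.0233, -0.015, -0.0051, 3.3]
[0.0224, -0.0163, -0.0051, 3.3]
```

>>> send_rows --increments '[[[0.0134,-0.0037,-0.01,1.6],[0.02,-0.006,-0.008,2.5],[0.026,-0.009,-0.005,3.3],[0.0255,-0.011,-0.005,3.3],[0.025,-0.0125,-0.005,3.3],[0.024,-0.0135,-0.005,3.3],[0.0235,-0.015,-0.005,3.3],[0.0225,-0.0165,-0.005,3.3]]]' --hand 0

```text
clock: 17.3
eef_pos: [0.5499, 0.1515, 0.1676]
tool_rot: [0.912, 0.409, 0.027, -0.033]
ft_force: [-0.1, 0.1, -0.2]
grip_width: 0.0425
```

Run:
```python
from h import *
st()
plan2((.56,.300,.16),50,[2,2,2,2,2,1.5,1,.5])
```

```text
r 124.3 phi 97.0 yaw 48.2 z 0.1676 F [-0.1  0.1 -0.2] tilt [ 0.022  0.082 -0.996] t 17.3
[0.0179, -0.014, 0.0031, -0.3]
[0.018, -0.0139, 0.0031, -0.3]
[0.0181, -0.0138, 0.0031, -0.3]
[0.0181, -0.0137, 0.0031, -0.3]
[0.0182, -0.0136, 0.0031, -0.3]
[0.0137, -0.0101, 0.0023, -0.2]
[0.0092, -0.0067, 0.0015, -0.1]
[0.0046, -0.0034, 0.0008, -0.1]
```

Run:
```python
from h import *
plan2((.56,.300,.15),140,[2,2,2,2,2,2,2,2,2,1.5,1.2,1])
```

```text
[0.0107, -0.0083, 0.0028, -8.5]
[0.0118, -0.0067, 0.0028, -8.5]
[0.0126, -0.0049, 0.0028, -8.5]
[0.0132, -0.0029, 0.0028, -8.5]
[0.0135, -0.001, 0.0028, -8.5]
[0.0135, 0.001, 0.0028, -8.5]
[0.0132, 0.003, 0.0028, -8.5]
[0.0126, 0.0049, 0.0028, -8.5]
[0.0118, 0.0067, 0.0028, -8.5]
[0.008, 0.0063, 0.0021, -6.3]
[0.0058, 0.0057, 0.0017, -5.1]
[0.0044, 0.0052, 0.0014, -4.2]
```

>>> send_rows --increments '[[[0.0105,-0.0085,0.003,-8.5],[0.012,-0.0065,0.003,-8.5],[0.0125,-0.005,0.003,-8.5],[0.013,-0.003,0.003,-8.5],[0.0135,-0.001,0.003,-8.5],[0.0135,0.001,0.003,-8.5],[0.013,0.003,0.003,-8.5],[0.0125,0.005,0.003,-8.5]]]'

```text
clock: 18.1
eef_pos: [0.5542, 0.2676, 0.1478]
tool_rot: [0.52, 0.853, 0.039, -0.013]
ft_force: [-0.3, 0.6, -0.3]
grip_width: 0.0422
```

Run:
```python
from h import *
st()
plan2((.56,.300,.14),140,[2,2,1.5,1.5,1,.7,.4,.2])
```

```text
r 239.7 phi 92.6 yaw 117.4 z 0.1478 F [-0.3  0.6 -0.3] tilt [ 0.018  0.08  -0.997] t 18.1
[0.0055, 0.0042, 0.0022, -4.9]
[0.0051, 0.0047, 0.0022, -4.9]
[0.0035, 0.0038, 0.0017, -3.6]
[0.0033, 0.004, 0.0017, -3.6]
[0.002, 0.0028, 0.0011, -2.4]
[0.0013, 0.002, 0.0008, -1.7]
[0.0007, 0.0012, 0.0004, -1.0]
[0.0004, 0.0006, 0.0002, -0.5]
```

>>> send_rows --increments '[[[0.0055,0.004,0.002,-5],[0.005,0.0045,0.002,-5],[0.0035,0.004,0.002,-3.5],[0.0035,0.004,0.0015,-3.5],[0.002,0.003,0.001,-2.5],[0.0015,0.002,0.001,-1.5],[0.0005,0.001,0.0005,-1],[0,0,0,0]]]'

```text
clock: 18.9
eef_pos: [0.5563, 0.3016, 0.1327]
tool_rot: [0.338, 0.94, 0.037, -0.008]
ft_force: [-0.1, 0.7, 0.3]
grip_width: 0.0427
```

Run:
```python
from h import *
st()
c=snap('wrist','w2');print(c['eye'],Rot.from_quat(c['rotation']).as_matrix().round(3),c['camera_matrix'])
```

```text
r 273.6 phi 91.8 yaw 140.6 z 0.1327 F [-0.1  0.7  0.3] tilt [ 0.009  0.076 -0.997] t 18.9
[0.50069986 0.22617159 0.25817495] [[-0.771  0.599  0.217]
 [ 0.636  0.701  0.324]
 [ 0.042  0.388 -0.921]] [[371.46774845   0.         322.72176157]
 [  0.         371.46774845 231.11441697]
 [  0.           0.           1.        ]]
```

View pics/w2.png

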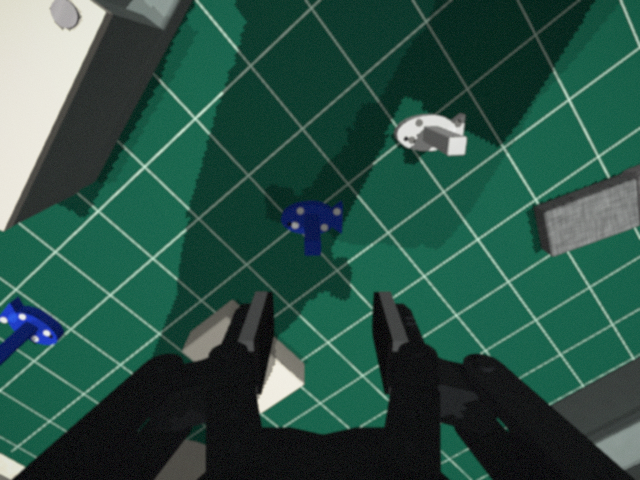

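Run:
```python
from h import *
c=load('w2');a=cv2.resize(c['image'][180:275,255:375,::-1],(760,600),interpolation=cv2.INTER_CUBIC)
a=cv2.convertScaleAbs(a,alpha=2);cv2.imwrite('pics/w2c.png',a)
```

```text
(no output)
```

View pics/w2c.png

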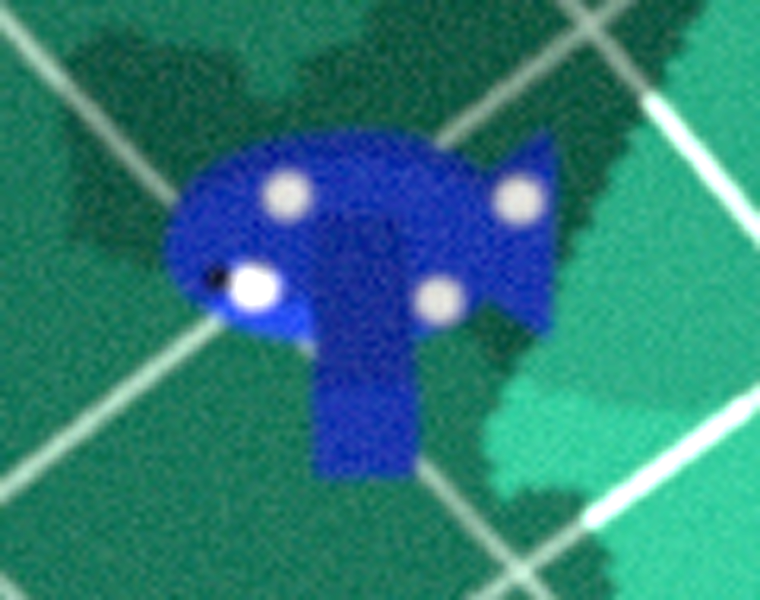

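Run:
```python
from h import *
c=load('w2')
g=lambda U,V,z:pt(c,(U+.5)/6.333-.5+255,(V+.5)/6.316-.5+180,z=z)
print('top',g(365,432,.058)); h=g(170,240,.01);t=g(553,235,.01);print(h,t,(h+t)/2,np.linalg.norm(h-t),np.degrees(np.arctan2(*(h-t)[1::-1])))
a=g(313,478,.058);b=g(418,478,.058);print('edge',np.linalg.norm(a-b),np.degrees(np.arctan2(*(a-b)[1::-1])))
c=load('top0')
```

```text
top [0.55964346 0.30096457 0.058     ]
[0.57497618 0.28636058 0.01      ] [0.54174682 0.31385603 0.01      ] [0.5583615  0.30010831 0.01      ] 0.04312992003244757 -39.605875383431446
edge 0.00996154911967723 -40.69937736203294
```

Run:
```python
from h import *
plan2((.5597,.3013,.06),140,[1,1.5,2,2,1.5,1,.5,.3])
```

```text
[-0.0006, -0.0003, 0.0074, 0.1]
[-0.0009, -0.0004, 0.0111, 0.1]
[-0.0012, -0.0005, 0.0148, 0.1]
[-0.0012, -0.0005, 0.0148, 0.1]
[-0.0009, -0.0004, 0.0111, 0.1]
[-0.0006, -0.0003, 0.0074, 0.1]
[-0.0003, -0.0001, 0.0037, 0.0]
[-0.0002, -0.0001, 0.0022, 0.0]
```

>>> send_rows --increments '[[[-0.0006,-0.0003,0.0075,0],[-0.0009,-0.0004,0.011,0],[-0.0012,-0.0005,0.015,0],[-0.0012,-0.0005,0.015,0],[-0.0009,-0.0004,0.011,0],[-0.0006,-0.0003,0.0075,0],[-0.0003,0,0.003,0],[0,0,0.001,0]]]'

```text
clock: 19.75
eef_pos: [0.5597, 0.2997, 0.0553]
tool_rot: [0.339, 0.94, 0.037, -0.009]
ft_force: [-0.2, -0.4, 0.3]
grip_width: 0.0429
```

Run:
```python
from h import *
st()
plan2((.5597,.3013,.041),140,[1,1.5,1.5,1,.8,.5,.2,0.01])
```

```text
r 271.7 phi 91.1 yaw 140.4 z 0.0553 F [-0.2 -0.4  0.3] tilt [ 0.009  0.075 -0.997] t 19.75
[0.0001, 0.0, 0.0022, 0.1]
[0.0001, 0.0001, 0.0033, 0.1]
[0.0001, 0.0001, 0.0033, 0.1]
[0.0001, 0.0, 0.0022, 0.1]
[0.0001, 0.0, 0.0018, 0.0]
[0.0, 0.0, 0.0011, 0.0]
[0.0, 0.0, 0.0004, 0.0]
[0.0, 0.0, 0.0, 0.0]
```

>>> send_rows --increments '[[[0.0001,0,0.002,0],[0.0001,0,0.0033,0],[0.0001,0,0.0033,0],[0.0001,0,0.0022,0],[0.0001,0,0.0015,0],[0,0,0.001,0],[0,0,0,0],[0,0,0,0]]]'

```text
clock: 20.55
eef_pos: [0.5608, 0.3021, 0.0431]
tool_rot: [0.339, 0.94, 0.038, -0.007]
ft_force: [-0.3, -0.0, 0.3]
grip_width: 0.0425
```

Run:
```python
from h import *
st()
c=snap('wrist','w3')
```

```text
r 274.0 phi 90.9 yaw 140.4 z 0.0431 F [-0.3 -0.   0.3] tilt [ 0.012  0.077 -0.997] t 20.55
```

View pics/w3.png

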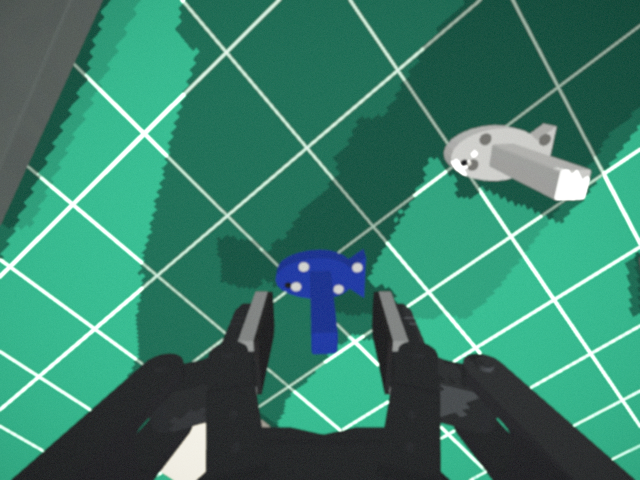

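>>> send_rows --increments '[[[0,0,0,0],[0,0,0,0],[0,0,0,0],[0,0,0,0],[0,0,0,0],[0,0,0,0],[0,0,0,0],[0,0,0,0]]]' --hand 1

```text
clock: 21.4
eef_pos: [0.5617, 0.3022, 0.0441]
tool_rot: [0.339, 0.94, 0.039, -0.006]
ft_force: [-0.7, -0.5, 0.8]
grip_width: 0.0085
```

Run:
```python
from h import *
st()
plan2((.56,.301,.15),140,[.5,1,2,2,2,2,1.5,1])
```

```text
r 274.1 phi 90.7 yaw 140.4 z 0.0441 F [-0.7 -0.5  0.8] tilt [ 0.014  0.077 -0.997] t 21.4
[0.0002, 0.0002, -0.0044, 0.0]
[0.0004, 0.0004, -0.0088, 0.0]
[0.0008, 0.0009, -0.0176, 0.1]
[0.0008, 0.0009, -0.0176, 0.1]
[0.0008, 0.0009, -0.0176, 0.1]
[0.0008, 0.0009, -0.0176, 0.1]
[0.0006, 0.0007, -0.0132, 0.0]
[0.0004, 0.0004, -0.0088, 0.0]
```

>>> send_rows --increments '[[[0,0,-0.0045,0],[0,0,-0.009,0],[0.0008,0.001,-0.0175,0],[0.0008,0.001,-0.0175,0],[0.0008,0.001,-0.0175,0],[0.0008,0.001,-0.0175,0],[0.0006,0.0007,-0.013,0],[0.0004,0.0004,-0.009,0]]]'

```text
clock: 22.2
eef_pos: [0.5584, 0.2998, 0.1554]
tool_rot: [0.339, 0.94, 0.038, -0.008]
ft_force: [-0.2, -0.6, -0.6]
grip_width: 0.0083
```

Run:
```python
from h import *
st()
c=snap('wrist','w4');c=snap('scene','s6')
plan2((.637,.0456,.170),103.6,[1,1.5,2,2,2,2,2,2,1.5,1,.7,.3])
```

```text
r 271.7 phi 91.4 yaw 140.4 z 0.1554 F [-0.2 -0.6 -0.6] tilt [ 0.01   0.076 -0.997] t 22.2
[-0.0123, -0.008, -0.0018, 2.0]
[-0.0189, -0.0114, -0.0027, 3.1]
[-0.0259, -0.0138, -0.0036, 4.1]
[-0.0269, -0.0119, -0.0036, 4.1]
[-0.0276, -0.01, -0.0036, 4.1]
[-0.0283, -0.008, -0.0036, 4.1]
[-0.0288, -0.006, -0.0036, 4.1]
[-0.0291, -0.0039, -0.0036, 4.1]
[-0.022, -0.0013, -0.0027, 3.1]
[-0.0147, -0.0001, -0.0018, 2.0]
[-0.0103, 0.0003, -0.0013, 1.4]
[-0.0044, 0.0002, -0.0005, 0.6]
```

View pics/w4.png

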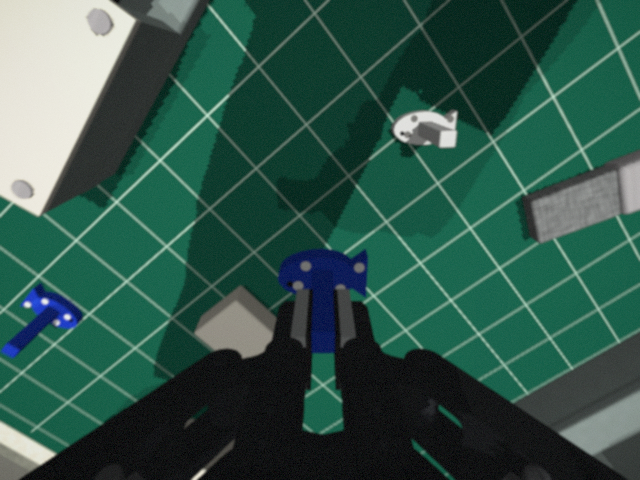

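View pics/s6.png

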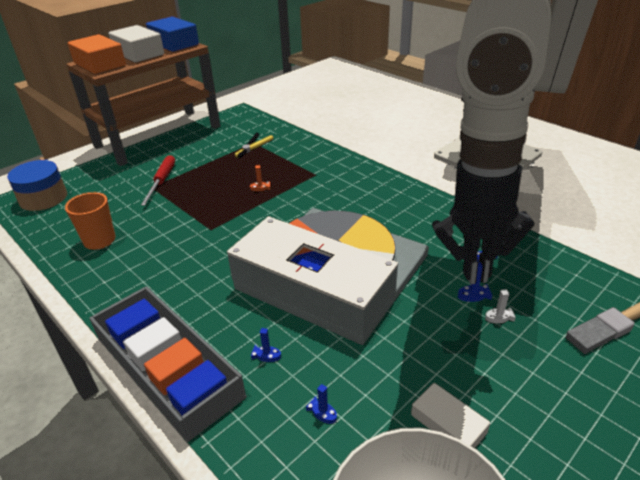

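>>> send_rows --increments '[[[-0.0125,-0.008,-0.003,2],[-0.019,-0.0115,-0.003,3],[-0.026,-0.014,-0.0035,4],[-0.027,-0.012,-0.0035,4],[-0.0275,-0.01,-0.0035,4],[-0.0285,-0.008,-0.0035,4],[-0.029,-0.006,-0.0035,4],[-0.029,-0.004,-0.0035,4]]]'

```text
clock: 23.1
eef_pos: [0.618, 0.0823, 0.1608]
tool_rot: [0.575, 0.818, 0.029, -0.021]
ft_force: [1.1, 0.7, 0.4]
grip_width: 0.0087
```

Run:
```python
from h import *
st()
plan2((.637,.0456,.160),103.6,[2,1.5,1,1,.7,.4,.2,.1])
```

```text
r 75.7 phi 45.7 yaw 109.8 z 0.1608 F [1.1 0.7 0.4] tilt [-0.001  0.072 -0.997] t 23.1
[-0.0119, 0.0016, -0.0005, 1.8]
[-0.0089, 0.0015, -0.0004, 1.4]
[-0.0059, 0.0011, -0.0003, 0.9]
[-0.0059, 0.0012, -0.0003, 0.9]
[-0.0041, 0.0009, -0.0002, 0.6]
[-0.0023, 0.0005, -0.0001, 0.4]
[-0.0012, 0.0003, -0.0001, 0.2]
[-0.0006, 0.0001, -0.0, 0.1]
```

>>> send_rows --increments '[[[-0.008,0.0015,0,1.8],[-0.008,0.0015,0,1.4],[-0.006,0.001,0,1],[-0.006,0.001,0,1],[-0.004,0.001,0,0.6],[-0.002,0.0005,0,0.4],[-0.001,0,0,0],[0,0,0,0]]]'

```text
clock: 23.9
eef_pos: [0.6337, 0.0452, 0.155]
tool_rot: [0.623, 0.781, 0.025, -0.025]
ft_force: [-0.2, -0.4, 0.1]
grip_width: 0.0087
```

Run:
```python
from h import *
st()
c=snap('wrist','w5')
a=cv2.resize(c['image'][150:400,160:480,::-1],(768,600),interpolation=cv2.INTER_CUBIC)
cv2.imwrite('pics/w5c.png',cv2.convertScaleAbs(a,alpha=1.5))
```

```text
r 70.7 phi 14.0 yaw 102.8 z 0.155 F [-0.2 -0.4  0.1] tilt [-0.007  0.071 -0.997] t 23.9
```

View pics/w5c.png

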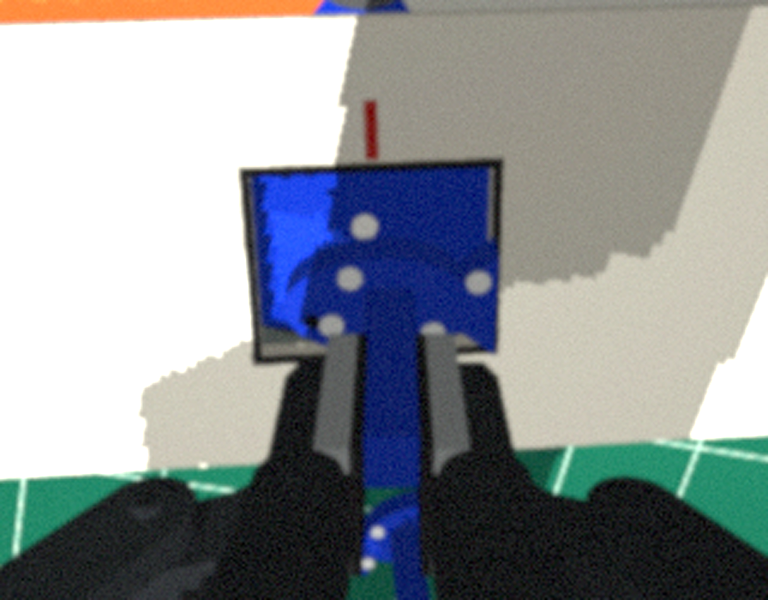

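Run:
```python
from h import *
c=load('w5'); g=lambda U,V,z:pt(c,(U+.5)/2.4-.5+160,(V+.5)/2.4-.5+150,z=z)
for n,a in dict(top=(390,462,.169),base=(391,300,.121),head=(290,298,.121),tail=(495,283,.121)).items(): print(n,g(*a).round(4))
for U,V in[(243,172),(500,162),(495,352),(258,360)]: print('win',g(U,V,.086).round(4))
print('dot',g(365,227,.06))
```

```text
top [0.633  0.0437 0.169 ]
base [0.6283 0.0462 0.121 ]
head [0.6317 0.026  0.121 ]
tail [0.6205 0.0664 0.121 ]
win [0.6189 0.0112 0.086 ]
win [0.6045 0.0699 0.086 ]
win [0.6541 0.082  0.086 ]
win [0.6672 0.0232 0.086 ]
dot [0.63672094 0.04530446 0.06      ]
```

Run:
```python
from h import *
plan2((.6375,.0453,.113),103.4,[1,1.5,1.5,1.5,1.5,1,.6,.01])
```

```text
[-0.0004, 0.0004, 0.0049, -0.1]
[-0.0007, 0.0006, 0.0073, -0.1]
[-0.0007, 0.0006, 0.0073, -0.1]
[-0.0007, 0.0006, 0.0073, -0.1]
[-0.0007, 0.0006, 0.0073, -0.1]
[-0.0004, 0.0004, 0.0049, -0.1]
[-0.0003, 0.0002, 0.0029, -0.0]
[-0.0, 0.0, 0.0, -0.0]
```

>>> send_rows --increments '[[[-0.0004,0.0004,0.005,0],[-0.0007,0.0006,0.007,0],[-0.0007,0.0006,0.007,0],[-0.0007,0.0006,0.007,0],[-0.0005,0.0006,0.006,0],[-0.0003,0.0004,0.003,0],[0,0,0,0],[0,0,0,0]]]'

```text
clock: 24.75
eef_pos: [0.6366, 0.0462, 0.1156]
tool_rot: [0.623, 0.782, 0.025, -0.026]
ft_force: [0.4, 1.0, -0.4]
grip_width: 0.0084
```

Run:
```python
from h import *
st();print(bot.get_obs()['eef_pos'])
c=snap('wrist','w6')
a=cv2.resize(c['image'][150:400,160:480,::-1],(768,600),interpolation=cv2.INTER_CUBIC)
cv2.imwrite('pics/w6c.png',cv2.convertScaleAbs(a,alpha=1.5))
plan2((.6375,.0453,.105),103.4,[1]*8)
```

```text
r 73.7 phi 14.2 yaw 102.9 z 0.1156 F [ 0.4  1.  -0.4] tilt [-0.009  0.071 -0.997] t 24.75
[0.63656895 0.04621393 0.1155924 ]
[-0.0002, 0.0001, 0.0013, -0.1]
[-0.0002, 0.0001, 0.0013, -0.1]
[-0.0002, 0.0001, 0.0013, -0.1]
[-0.0002, 0.0001, 0.0013, -0.1]
[-0.0002, 0.0001, 0.0013, -0.1]
[-0.0002, 0.0001, 0.0013, -0.1]
[-0.0002, 0.0001, 0.0013, -0.1]
[-0.0002, 0.0001, 0.0013, -0.1]
```

View pics/w6c.png

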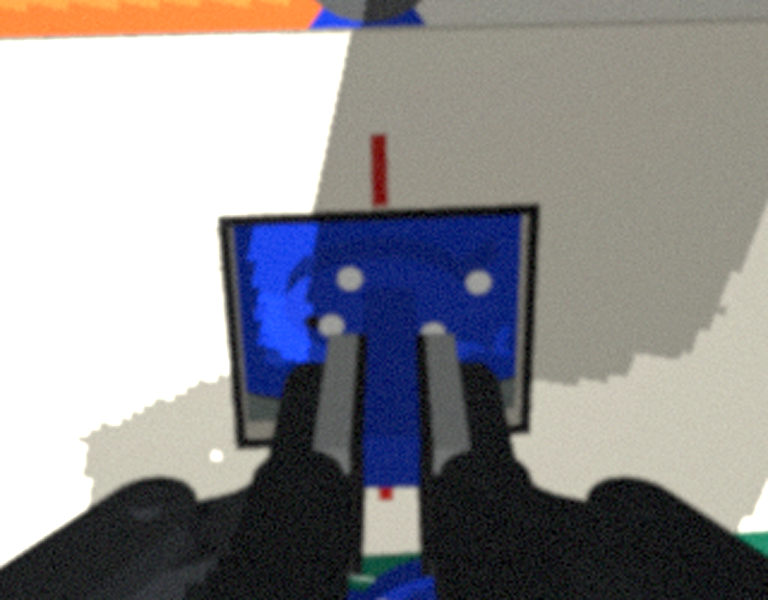

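>>> send_rows --increments '[[[-0.0002,0,0.0013,0],[-0.0002,0,0.0013,0],[-0.0002,0,0.0013,0],[-0.0002,0,0.0013,0],[-0.0002,0,0.0012,0],[-0.0002,0,0.001,0],[0,0,0.0005,0],[0,0,0,0]]]'

```text
clock: 25.6
eef_pos: [0.6375, 0.0455, 0.1083]
tool_rot: [0.623, 0.782, 0.026, -0.025]
ft_force: [0.2, -0.3, 0.4]
grip_width: 0.0085
```

Run:
```python
from h import *
st();print(bot.get_obs()['eef_pos'])
```

```text
r 74.5 phi 13.5 yaw 102.9 z 0.1083 F [ 0.2 -0.3  0.4] tilt [-0.007  0.071 -0.997] t 25.6
[0.63752441 0.04550587 0.10829912]
```

>>> send_rows --increments '[[[0,0,0.0005,0],[0,0,0.0005,0],[0,0,0.0005,0],[0,0,0.0004,0],[0,0,0.0003,0],[0,0,0.0002,0],[0,0,0,0],[0,0,0,0]]]'

```text
clock: 26.4
eef_pos: [0.6376, 0.0457, 0.1058]
tool_rot: [0.623, 0.782, 0.026, -0.025]
ft_force: [-0.5, -0.4, 0.6]
grip_width: 0.009
```

>>> send_rows --increments '[[[0,0,0.0003,0],[0,0,0.0003,0],[0,0,0.0003,0],[0,0,0.0002,0],[0,0,0.0002,0],[0,0,0,0],[0,0,0,0],[0,0,0,0]]]'

```text
clock: 27.2
eef_pos: [0.6377, 0.0458, 0.105]
tool_rot: [0.623, 0.782, 0.026, -0.025]
ft_force: [0.5, 0.1, 0.8]
grip_width: 0.0087
```

>>> send_rows --increments '[[[0,0,0.0003,0],[0,0,0.0003,0],[0,0,0.0003,0],[0,0,0.0002,0],[0,0,0.0002,0],[0,0,0,0],[0,0,0,0],[0,0,0,0]]]'

```text
clock: 28.0
eef_pos: [0.6378, 0.0458, 0.1043]
tool_rot: [0.623, 0.782, 0.026, -0.024]
ft_force: [-1.4, -0.1, 1.7]
grip_width: 0.0082
```

>>> send_rows --increments '[[[0,0,0.0003,0],[0,0,0.0003,0],[0,0,0.0002,0],[0,0,0,0],[0,0,0,0],[0,0,0,0],[0,0,0,0],[0,0,0,0]]]'

```text
clock: 28.8
eef_pos: [0.6379, 0.0458, 0.1039]
tool_rot: [0.623, 0.782, 0.026, -0.024]
ft_force: [-1.4, 0.2, 1.8]
grip_width: 0.009
```

Run:
```python
from h import *
st();wheel('t6')
```

```text
r 74.9 phi 13.7 yaw 102.9 z 0.1039 F [-1.4  0.2  1.8] tilt [-0.005  0.071 -0.997] t 28.8
```

View pics/t6_c.png

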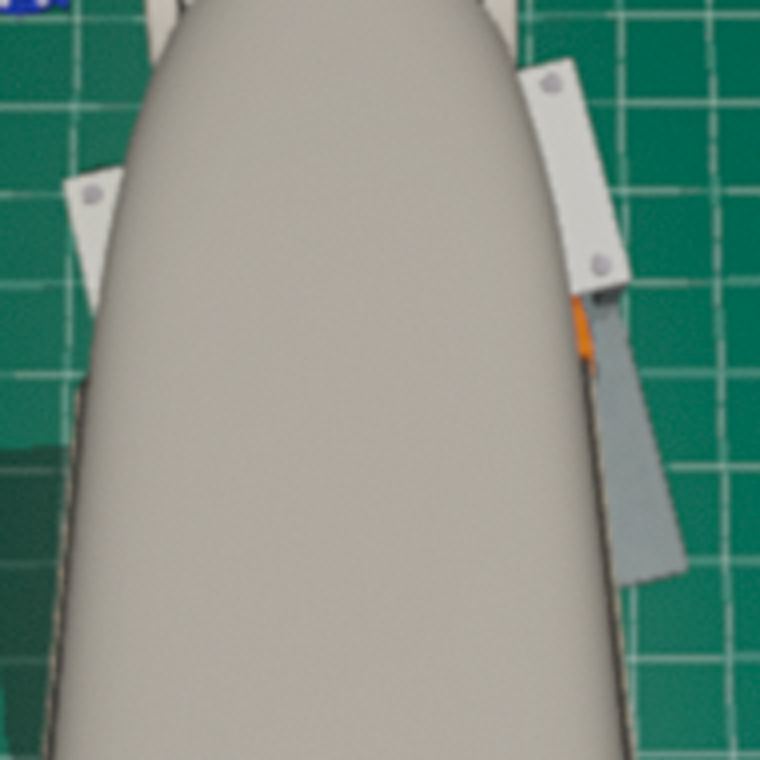

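The view is blocked by the arm, but about 1.8 N of contact shows the blank is resting on the face. I'll release it.

>>> send_rows --increments '[[[0,0,0,0],[0,0,0,0],[0,0,0,0],[0,0,0,0],[0,0,0,0],[0,0,0,0],[0,0,0,0],[0,0,0,0]]]' --hand 0.4

```text
clock: 29.65
eef_pos: [0.6377, 0.046, 0.1023]
tool_rot: [0.623, 0.782, 0.026, -0.025]
ft_force: [0.0, -0.2, 0.0]
grip_width: 0.0256
```

Run:
```python
from h import *
st()
c=snap('wrist','w7')
a=cv2.resize(c['image'][150:400,160:480,::-1],(768,600),interpolation=cv2.INTER_CUBIC)
cv2.imwrite('pics/w7c.png',cv2.convertScaleAbs(a,alpha=1.5))
```

```text
r 74.8 phi 13.9 yaw 102.9 z 0.1023 F [ 0.  -0.2  0. ] tilt [-0.006  0.071 -0.997] t 29.65
```

View pics/w7c.png

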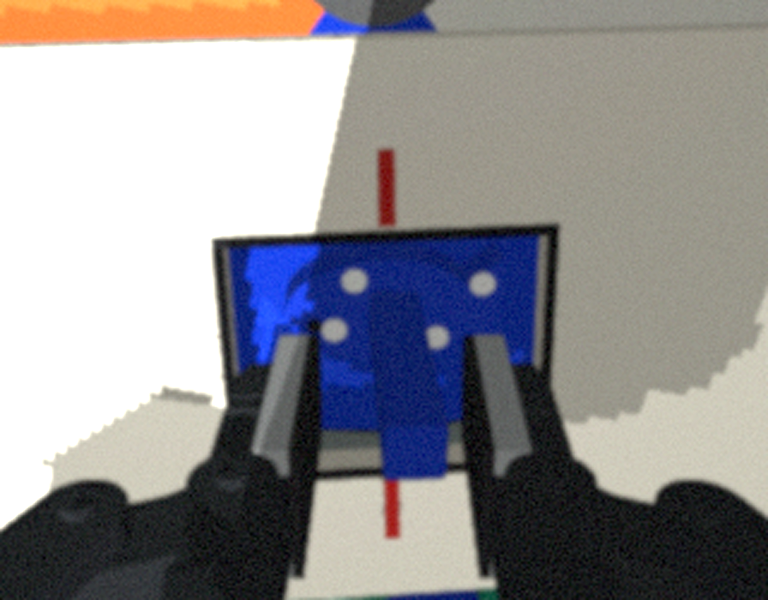

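Run:
```python
from h import *
plan2((.638,.046,.17),102.9,[.5,1,1,1.5,2,2,2,2])
```

```text
[0.0002, 0.0, -0.0028, 0.0]
[0.0004, 0.0001, -0.0056, 0.0]
[0.0004, 0.0001, -0.0056, 0.0]
[0.0006, 0.0001, -0.0084, 0.0]
[0.0008, 0.0002, -0.0113, 0.0]
[0.0008, 0.0002, -0.0113, 0.0]
[0.0008, 0.0002, -0.0113, 0.0]
[0.0008, 0.0002, -0.0113, 0.0]
```

>>> send_rows --increments '[[[0.0002,0,-0.003,0],[0.0004,0,-0.0055,0],[0.0004,0,-0.0055,0],[0.0006,0,-0.0085,0],[0.0008,0,-0.011,0],[0.0008,0,-0.011,0],[0.0008,0,-0.015,0],[0.0008,0,-0.02,0]]]'

```text
clock: 30.5
eef_pos: [0.6359, 0.045, 0.1863]
tool_rot: [0.623, 0.782, 0.025, -0.026]
ft_force: [0.4, 0.9, -0.3]
grip_width: 0.0255
```

Run:
```python
from h import *
st()
plan2((.5,.25,.22),102.9,[1,1,1,1,1,1,1,1])
```

```text
r 72.8 phi 13.5 yaw 102.9 z 0.1863 F [ 0.4  0.9 -0.3] tilt [-0.01   0.071 -0.997] t 30.5
[0.029, -0.0108, -0.0022, 0.0]
[0.029, -0.0108, -0.0022, 0.0]
[0.029, -0.0108, -0.0022, 0.0]
[0.029, -0.0108, -0.0022, 0.0]
[0.029, -0.0108, -0.0022, 0.0]
[0.029, -0.0108, -0.0022, 0.0]
[0.029, -0.0108, -0.0022, 0.0]
[0.029, -0.0108, -0.0022, 0.0]
```

>>> send_rows --increments '[[[0.01,-0.004,-0.006,0],[0.02,-0.008,-0.005,0],[0.03,-0.011,-0.003,0],[0.035,-0.011,-0.003,0],[0.035,-0.011,-0.003,0],[0.035,-0.011,-0.002,0],[0.035,-0.011,-0.002,0],[0.03,-0.01,0,0]]]'

```text
clock: 31.3
eef_pos: [0.5002, 0.2601, 0.2308]
tool_rot: [0.624, 0.781, 0.027, -0.025]
ft_force: [0.6, 0.2, -0.0]
grip_width: 0.0255
```

Run:
```python
from h import *
st();c=wheel('t7');c=snap('scene','s7')
a=cv2.resize(c['image'][180:380,200:440,::-1],(720,600),interpolation=cv2.INTER_CUBIC)
cv2.imwrite('pics/s7c.png',a)
```

```text
r 240.9 phi 105.6 yaw 102.7 z 0.2308 F [ 0.6  0.2 -0. ] tilt [-0.006  0.073 -0.997] t 31.3
```

View pics/t7_c.png

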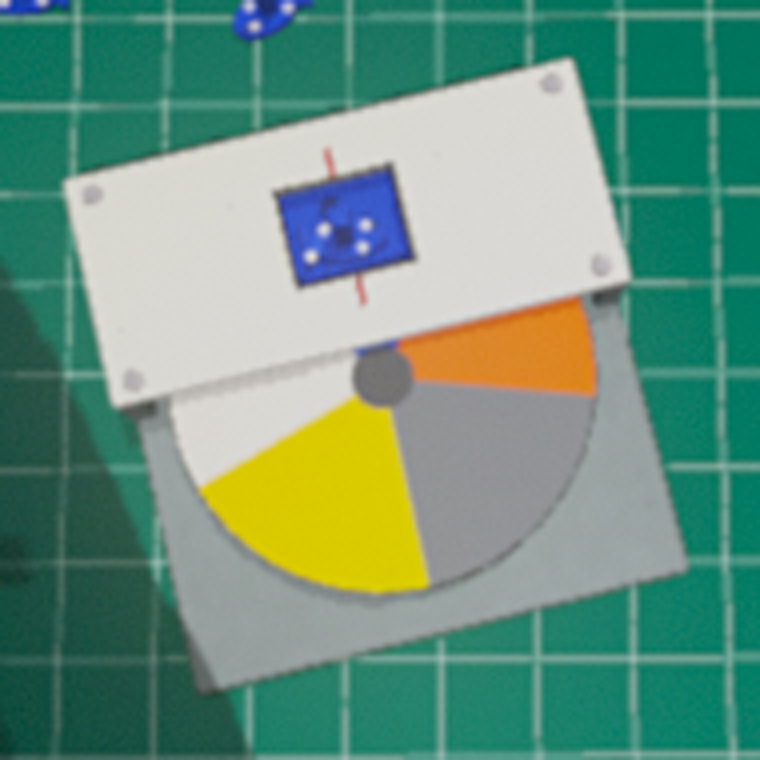

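View pics/s7c.png

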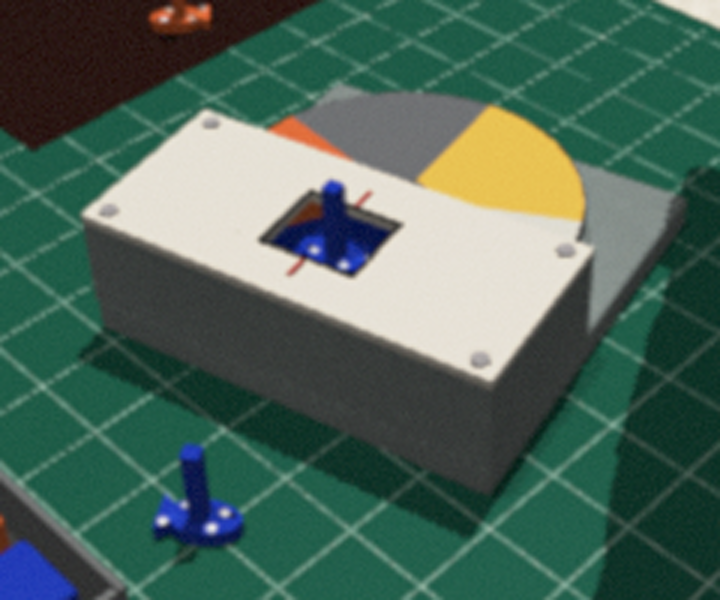

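Run:
```python
from h import *
c=load('t7');g=lambda U,V,z:pt(c,(U+.5)/4-.5+205,(V+.5)/4-.5+150,z=z)
print('fish',g(343,235,.118),'window .637 .0456')
for p,f in(((428,585),180),((202,488),108)):
    d=g(*p,.06)[:2]-AX; print('blue mid',np.degrees(np.arctan2(d[1],d[0]))-f,'mod360 goal 13.6')
print(order.job_done())
```

```text
fish [0.62524683 0.04475453 0.118     ] window .637 .0456
blue mid -347.6137158261107 mod360 goal 13.6
blue mid 13.650568848658708 mod360 goal 13.6
the job is handed in; nothing more can be done
None
```

The wheel is turned to the blue sector, the blue fish is on it in the window, and I have handed the job in. No verdict was reported. It took about 31 s of the 72 s.

**Wheel:** I found the face by touch at about 60 mm above the table. I dragged it counter-clockwise about 127° with the fingertips shut. The highest press I read was 9.7 N, though forces were only read at the end of each move.

**Dot:** After I lifted off, the dot showed about 1 mm from the window's middle. In the last picture the sector edges had not moved since then. They put the middle of blue at 12.4° and 13.7°, against a goal of 13.6°.

**Fish:** I took the leftmost blue fish by its sprue and lowered it until I read about 1.8 N, then released it. The last pictures show it standing flat inside the window, with the hand well clear. The white and orange blanks were never approached for contact.

**Checks that disagree or are weak:**
- **Fish position:** Assuming the dark patch in the final top view is the top of the sprue, the fish is 12 mm off the window's middle along x. That is within the 16 mm limit, but not by much. I think the patch is really the sprue's lower part, which would put the fish only a few mm off, as the earlier wrist-camera view and tool position also suggest. I did not settle this before handing in.
- **Tool tilt:** The tool picked up a tilt of about 0.08 rad during the drag and could not be straightened. The fish was carried slightly tilted and settled when released. I judged it flat by eye only.

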